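# Lock up a hinged agar bar mould and hold it shut for pouring

### The job

Get the bar mould ready for pouring agar: first lock the length stop where it is set by turning its black wing knob clockwise until it is tight, then swing the blue half fully shut against the aluminium half, and push the red-headed pin all the way down through the aligned ears until its head sits flat on them. Finish by gripping the closed mould across its two halves and keep squeezing them firmly together with the pin still home: the job ends while you hold it, do not let go. Do not shift the length stop and leave the glassware and dishes alone.

Things in the scene. Friction and masses are not known exactly. Their poses are not given: they have to be found in the camera images.
- mould: the whole bar mould, fixed on the bench by its white base board (220 mm along x, y from -101 to +45 mm, top at z = 10 mm). Origin on the bench under the middle of the seam; x runs along the seam towards the hinge, y towards the aluminium (fixed) half, z up. Closed, the mould is 132 mm long (x from -66 to +66), 56 mm wide (y from -28 to +28) and stands from z = 10 to 52 mm; its outer side faces are flat and upright. The pin ears are at the -x end.
- fixed_half: the plain aluminium half, screwed to the base board, axes and origin as mould: outer wall y from 12 to 28 mm, x from -66 to +66, z 10 to 52 mm. Its two ears (x from -95 to -65 mm, y +-13 mm, z 18 to 26 and 42 to 52 mm) form a fork for the tongue of the blue half. The closed halves can be gripped from above anywhere between pin and length stop, best at x = -35 mm.
- moving_half: the blue half, 132 x 28 x 42 mm, mirror image of the aluminium one, swinging on the upright hinge at the +x end over the base board. Its axes and origin fall together with those of mould when closed; its flat outer side face is at y = -28 mm, x from -66 to +66, z 10 to 52 mm of its own frame, and its tongue with the pin hole lies at x = -80 mm, z 28 to 40 mm.
- swing (a joint): opening angle of the blue half, rad: 0 fully shut (solid stop), up to 1.2; it starts 0.4 to 0.75 open, towards -y of the mould. Stiff hinge (0.06 N m): it stays where it is left. Push it from outside, in an arc about the hinge.
- hinge_axis (a point): point on the upright hinge axis at the height of the mould's top (z = 52 mm), x = +76 mm on the seam
- push_face (a point): point on the flat outer side face of the blue half, 121 mm from the hinge along the half, 12 mm below its top; moves with it, its y axis points from here into the half
- ear_hole (a point): middle of the mouth of the pin hole in the upper ear, level with the mould's top (z = 52 mm), x = -80 mm on the seam. The holes of the two fixed ears and of the tongue are 10 mm wide and in line when the mould is shut; upright, 40 mm deep to 2 mm above the base board.
- tongue_hole (a point): middle of the hole's mouth on the tongue of the blue half (z = 40 mm); it lies 12 mm under ear_hole when the mould is shut
- knob (a joint): angle of the wing knob that clamps the length stop, rad: starts 0 to 0.25 (loose), grows clockwise seen from above, tight at its end stop at 1.35 (its screw starts to bite at about 0.8); it turns with about 0.05 N m and stays where it is left
- knob_grip (a point): on the upright axis of the wing knob, 7 mm below its top, at z = 82 mm (30 mm above the mould's top); the wing is a bar 38 mm long, 10 mm thick and 22 mm tall (z 67 to 89 mm on the mould) on a short stem, long along the x axis of this point, which turns with it. 8 mm under the bar lies the steel bridge (top at z = 59 mm); keep the fingertips off it.
- stop_top (a point): top of the steel bridge of the length stop, above the seam (z = 59 mm); the bridge is 26 x 38 mm, the stop's white plug hangs from it in the cavity. Until it is locked the stop slides along the mould's x with about 1 N; locked, it takes some 15 N to shift.
- pin_rack: grey block 56 x 56 x 47 mm, fixed, with an upright 11 mm through hole in the middle in which the pin stands; origin at the middle of its underside
- pin: the locking pin, upright, about 35 g: steel shaft 8 mm thick and 40 mm long with a 6 mm taper at the tip (3 mm wide at its end), then a red round knurled head: collar 18 mm wide and 3 mm tall, grip 16 mm wide and 33 mm tall (pinch its upper half, clear of the collar). Origin at the tip, z along the pin towards the head. In the rack the tip is 7 mm above the bench and the head's underside rests on the block.
- pin_shoulder (a point): on the pin's axis at the underside of its red head, 40 mm above the tip
- beaker: glass beaker, 70 mm wide, 90 mm tall, loose; origin at the middle of its underside; to be left alone
- dishes: stack of red petri dishes, 93 mm wide, 40 mm tall, loose; origin at the middle of its underside; to be left alone
- cylinder: glass measuring cylinder on a blue foot 66 mm wide, 184 mm tall, loose; origin at the middle of its underside; to be left alone
There are look-alikes about, which are no part of the job. Leave any purple, turquoise or yellow look-alike of the pin alone.

How it is judged (in metres and radians):
On the way, in this order (a step that is already met when the one before it is completed fails the run):
1. the wing knob is turned tight (joint knob above 1.1 rad) with the blue half still open (value of joint knob above 1.1 rad and value of joint swing above 0.1 rad), for 0.2 s.
2. the blue half is swung shut (below 0.02 rad) (value of joint swing below 0.02 rad), for 0.2 s.
3. the pin is pushed fully home through the ears (z of pin_shoulder in the frame of ear_hole below 0.003 m and horizontal distance between pin_shoulder and ear_hole below 0.004 m and angle between the z axis of pin and the z axis of mould, either way round below 0.1 rad), for 0.2 s.
At the end, for the whole second after the job is handed in: Knob above 1.1 rad, blue half shut within 0.01 rad, pin through all ears with its head within 3 mm of the ear's top, 4 mm of the hole's axis and 0.1 rad of upright; fingers press both the blue and the aluminium half with more than 5 N, held for the last second (all of step 3 and value of joint knob above 1.1 rad and value of joint swing below 0.01 rad and z of pin_shoulder in the frame of ear_hole above -0.003 m and contact force between the fingers and moving_half above 5 N and contact force between the fingers and fixed_half above 5 N); the arm keeps its last pose, push and grip.
It fails at once if the length stop is shifted more than 6 mm from where it was set (distance of stop_top from where it was at the start of the episode above 0.006 m).
It fails at once if a bystander is shifted more than 20 mm or tipped (distance of any of beaker, dishes, cylinder from where it was at the start of the episode above 0.02 m or angle between any of beaker, cylinder's own z axis and vertical above 0.3 rad).
It also fails if it takes over 72 s, if anything falls off the work surface, if the arm or the gripper's body presses on something with over 40 N, if the wrist force passes 120 N, or if a joint passes its speed limit or range.

### The arm

A 7-joint arm with a two-finger parallel gripper is mounted at the origin on the work surface. World frame = base frame: x ahead of the robot, y to its left, z up, the work surface at z = 0. Lengths are in mm, angles in rad, forces in N, time in s.
With the tool pointing down it reaches from about 350 to 900 mm from the base axis. Payload 8.1 kg.
Tool frame: the origin (TCP) lies at the very end of the fingers, on their centre line; the grasp point (between the pads) lies 19 mm behind it; z points along the fingers, y is the line along which they close (so a half turn about z gives the same grasp; the last joint's range is limited). The gripper opens to 92 mm and grips with 3 to 60 N. Pads are 19 mm wide; open, the fingers measure 130 mm over their backs; the gripper's body (75 mm by 190 mm) begins 47 mm behind the grasp point.
Start: joints at [1.004, 0.434, 0.025, 1.573, -0.012, 1.134, -0.075], TCP at [279.574, -558.999, 226.742] pointing down, gripper open.
Joint ranges: [-2.62, 2.62], [-0.44, 2.09], [-1.27, 1.32], [0.08, 2.57], [-1.32, 4.46], [0.12, 2], [-2.74, 2.74]. Speed limits (rad/s): [2.22, 2.22, 3.01, 3.01, 3.14, 3.14, 3.14].

### API

Orientations are given as a rotation vector (axis times angle).
In Python, from cell import get_obs, vision, ticket, finder gives the robot as it stands.
- The arm moves only by the tool send_rows, never from a script. Its argument "motion" is a list that holds one entry, the list of rows, each a list of 4 numbers: the shift along the tool's x, y, z in mm, then the turn about the tool's z in degrees. A call has 1 to 12 rows; each row shifts and turns the commanded pose from where the row before left it, along the tool's axes as they then stand; what a row does not reach is not made up. A row lasts 1/8 s, in which the tool goes at most 62.5 mm and 10.7 degrees, less where a joint would pass 70% of its speed; a pose out of reach is approached as far as the arm can. A call is refused whole if a number of a shift passes 62.5 or a number of a turn 10.7, either way. A call with a gripper value outside its range is refused whole. "fingers" is the closure, from -1 (fully open) to 1 (shut), set as the call begins (left out, the last holds). The fingers move at their own pace and stop on an object; the grip force is fixed at half the most. Time passes only in rows, so rows that do not move let the fingers close. It gives the time, the measured TCP pose, the force, the opening and the grip force at its end, in the units of the state.
- get_obs(): the state, without advancing time (a new reading comes with each control period).
- vision.capture(name): name is "side" or "top"; returns a dict with "color" (384x512x3 uint8, red, green, blue), "intrinsics" (3x3 intrinsics, pixels), "distortion" ([k1, k2, p1, p2, k3] as OpenCV has them; the pictures are not rectified), "R" (3x3) and "t" (3): a world point X has camera coordinates R X + t. Camera axes: x right, y down, z forward; pixel columns grow to the right and rows downward; lengths in mm; the calibration is good to about 2 mm. A picture is of the moment at which its call begins. There is no depth.
- ticket.job_done(): hands the job in; it is judged then, once.
Trained networks look in the newest picture that a camera, given by its name, has taken for a name from the list of things; names that differ only in an ending like _2 or _b are one class to them, and where a whole thing is asked for, a point or a joint stands for the part that bears it (a point fixed in the world has none). Each returns a list of dicts, best first, with "p" (0 to 1); they miss things now and then, are a little off and sometimes report something else, mostly with a low value. They report only what shows in the picture. A call takes as long as a camera call. They do not tell look-alikes from the thing itself.
- finder.spot_in(camera, name): "centre" ([x, y, z] in mm, in world coordinates, good to about 4 mm: the middle of the surface that is visible of it).
- finder.regions_of(camera, name): "region" (384x512 bool, what is visible of it).
The state is a dict: "time_s": time; "joint_pos": joint angles; "joint_vel": joint speeds; "joint_torque": joint torques, N m; "tool_pos": TCP position; "tool_rot": TCP orientation; "contact_force": force on the tool from outside, world axes, zero at the start; "ft_torque": the same for the moment, N m; "gripper_width": opening from 0.0 (shut) to 1.0 (fully open); "finger_force": force on a finger pad.
Only numpy, scipy, OpenCV 4.12 (cv2) and the standard library are available. Lean on these libraries where they do the work, as an engineer would, in place of code of your own. Each camera call takes 0.05 s, during which the arm holds its last target. There are 200 camera calls.

## Working session

There is one attempt and no reset: what is moved stays moved. The work goes in short steps, Python scripts to look and compute and a tool call to move; the robot and the scene stay as the last step left them, time stands still between calls to the robot, and variables do not carry over. Pictures are saved under pics/ and viewed, at most 10 in all, crops included, and the job is handed in when it is done.

Besides the shell and the picture viewer there is one more tool, called after ">>>" as a command line: name --argument value ..., lists and objects as JSON in quotes. send_rows: Moves the arm, as the interface text tells. Its arguments: {"type":"object","properties":{"motion":{"type":"array","items":{"type":"array","items":{"type":"array","items":{"type":"number"}}}},"fingers":{"type":"number"}},"required":["motion"]}

```bash
mkdir -p pics; ls
python3 - <<'E'
from cell import get_obs, vision, ticket, finder
import cv2,numpy as np
o=get_obs();print(o['time_s'],o['tool_pos'],o['tool_rot'],o['gripper_width'])
for c in('side','top'):
    p=vision.capture(c);cv2.imwrite(f'pics/{c}0.png',cv2.resize(p['color'][:,:,::-1],(800,600)))
    print(c,p['intrinsics'].round(1).tolist(),(-p['R'].T@p['t']).round().tolist(),p['R'].round(2).tolist())
    for n in('mould','fixed_half','moving_half','push_face','ear_hole','tongue_hole','knob_grip','stop_top','hinge_axis','pin','pin_shoulder','pin_rack','beaker','dishes','cylinder'):
        r=finder.spot_in(c,n);print(n,[(np.round(d['centre']).tolist(),round(d['p'],2)) for d in r[:4]])
E
```

```text
pics
0.0 [ 279.3008366  -558.56622911  225.96241815] [-3.05610987e+00 -7.21559555e-01  7.98962329e-04] 0.9943528395970902
side [[359.7, 0.0, 248.7], [0.0, 359.7, 191.2], [0.0, 0.0, 1.0]] [60.0, 452.0, 500.0] [[-0.73, -0.68, -0.01], [-0.36, 0.4, -0.84], [0.58, -0.62, -0.54]]
mould [([534.0, -0.0, 20.0], 0.76)]
fixed_half [([514.0, 25.0, 41.0], 0.71)]
moving_half [([567.0, -73.0, 41.0], 0.88)]
push_face [([559.0, -72.0, 40.0], 0.79), ([534.0, -0.0, 16.0], 0.66)]
ear_hole [([516.0, 25.0, 43.0], 0.57), ([460.0, -298.0, 37.0], 0.57)]
tongue_hole [([563.0, -75.0, 38.0], 0.55)]
knob_grip [([584.0, 24.0, 74.0], 0.51), ([463.0, 222.0, 43.0], 0.28), ([564.0, -71.0, 41.0], 0.17), ([518.0, 29.0, 42.0], 0.15)]
stop_top [([580.0, 21.0, 70.0], 0.76)]
hinge_axis [([535.0, 2.0, 17.0], 0.79)]
pin [([490.0, 129.0, 56.0], 0.76), ([476.0, 208.0, 71.0], 0.59), ([398.0, 184.0, 58.0], 0.59)]
pin_shoulder [([484.0, 285.0, 55.0], 0.85), ([397.0, 187.0, 60.0], 0.69), ([493.0, 124.0, 56.0], 0.52), ([585.0, 20.0, 77.0], 0.49)]
pin_rack [([464.0, 216.0, 42.0], 0.69), ([585.0, 22.0, 78.0], 0.55)]
beaker [([582.0, 
[... 479 characters left out ...]
ole [([522.0, 4.0, 51.0], 0.77)]
tongue_hole [([570.0, -76.0, 57.0], 0.76)]
knob_grip [([567.0, -77.0, 55.0], 0.59), ([586.0, 22.0, 90.0], 0.44)]
stop_top [([591.0, 7.0, 57.0], 0.59)]
hinge_axis [([548.0, -32.0, 14.0], 0.56), ([574.0, -69.0, 49.0], 0.34)]
pin [([357.0, 212.0, 16.0], 0.64), ([532.0, 266.0, 13.0], 0.48), ([521.0, 73.0, 12.0], 0.43), ([480.0, 204.0, 82.0], 0.41)]
pin_shoulder [([357.0, 208.0, 12.0], 0.62), ([529.0, 269.0, 16.0], 0.57), ([520.0, 72.0, 12.0], 0.48), ([477.0, 200.0, 83.0], 0.44)]
pin_rack [([475.0, 195.0, 45.0], 0.93)]
beaker [([608.0, 236.0, 53.0], 0.91)]
dishes [([571.0, -76.0, 56.0], 0.66), ([469.0, -323.0, 37.0], 0.58)]
cylinder [([615.0, -330.0, 75.0], 0.98)]
```

View pics/top0.png

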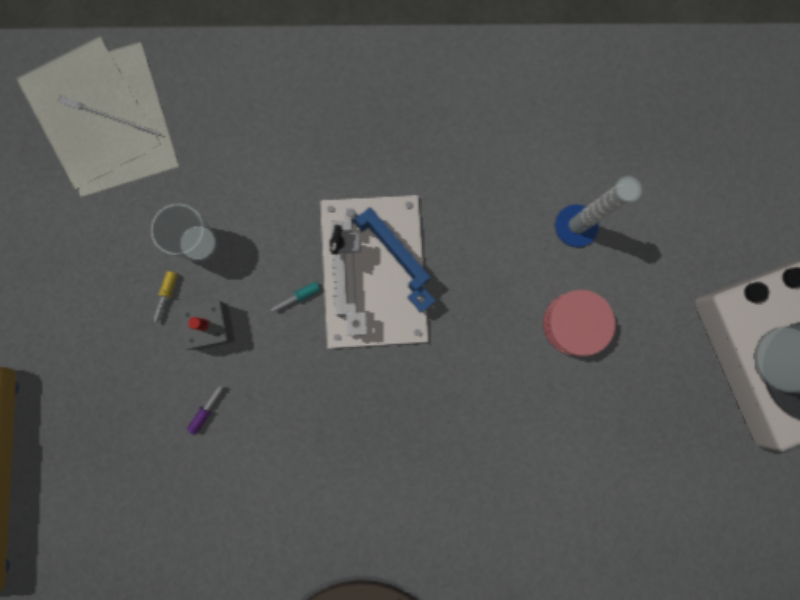

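View pics/side0.png

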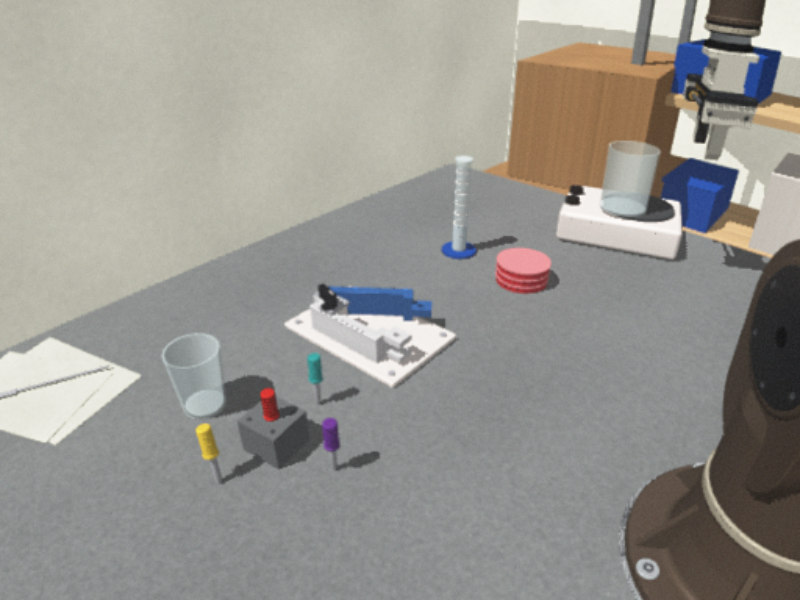

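Top view: the board's corners are at about (321,201), (418,196), (428,342) and (328,348), with the hinge at the far end. The blue half is open, the black knob is at (337,238) and the red pin stands in the rack at (198,323). Next I'll fit the board pose and zoom in.

```bash
cat > h.py <<'E'
import cv2,numpy as np
from scipy.optimize import least_squares
from cell import get_obs, vision, ticket, finder
def proj(p,X):
    X=np.atleast_2d(np.asarray(X,float))
    return cv2.projectPoints(X,cv2.Rodrigues(p['R'])[0],np.asarray(p['t'],float),p['intrinsics'],p['distortion'])[0][:,0]
def onz(p,uv,z):
    uv=np.asarray(uv,float).reshape(-1,1,2)
    d=cv2.undistortPoints(uv,p['intrinsics'],p['distortion'])[:,0]
    d=np.c_[d,np.ones(len(d))]@p['R']; c=-p['R'].T@p['t']
    return c+d*((z-c[2])/d[:,2])[:,None]
def tri(ps,uvs,x0):
    return least_squares(lambda x:np.concatenate([proj(p,x)[0]-u for p,u in zip(ps,uvs)]),x0)
def m2w(m,X):  # m=(x,y,yaw)
    X=np.atleast_2d(np.asarray(X,float));c,s=np.cos(m[2]),np.sin(m[2])
    return np.c_[m[0]+c*X[:,0]-s*X[:,1],m[1]+s*X[:,0]+c*X[:,1],X[:,2]]
def sw(a,X):
    X=np.atleast_2d(np.asarray(X,float));c,s=np.cos(a),np.sin(a);d=X[:,0]-76
    return np.c_[76+c*d-s*X[:,1],s*d+c*X[:,1],X[:,2]]
def crop(p,u0,v0,u1,v1,k,name,polys=()):
    im=cv2.resize(p['color'][v0:v1,u0:u1,::-1],None,fx=k,fy=k,interpolation=cv2.INTER_CUBIC)
    for q,col in polys: cv2.polylines(im,[np.int32(((proj(p,q)-[u0,v0]+.5)*k))],True,col,1)
    return im
E
python3 - <<'E'
from h import *
P={c:vision.capture(c) for c in('top','side')}
p=P['top'];im=p['color'].astype(int)
hsv=cv2.cvtColor(p['color'],cv2.COLOR_RGB2HSV)
w=((im.min(2)>125)).astype(np.uint8); w[:, :195]=0;w[:,285:]=0;w[:115]=0;w[230:]=0
cs=max(cv2.findContours(w,0,2)[0],key=cv2.contourArea)
X=onz(p,cs[:,0],10)[:,:2].astype(np.float32)
print(r:=cv2.minAreaRect(X));b=cv2.boxPoints(r)
# pose: long side along ~+x
c=np.array(r[0]);e=max([(b[1]-b[0]),(b[2]-b[1])],key=np.linalg.norm);e=e*np.sign(e[0]);yaw=np.arctan2(e[1],e[0])
m=np.array([c[0],c[1],yaw]);m[:2]=m2w(m,[0,28,0])[0,:2];print('mould',m)
print('ear',m2w(m,[-80,0,52]),proj(p,m2w(m,[-80,0,52])))
R=lambda h:cv2.inRange(hsv0:=cv2.cvtColor(h,cv2.COLOR_RGB2HSV),(0,150,60),(8,255,255))
for c in P:
    q=R(P[c]['color']);n,l,st,ce=cv2.connectedComponentsWithStats(q)
    print(c,[(st[i].tolist(),ce[i].round(1).tolist()) for i in range(1,n) if st[i][4]>20])
g=lambda z:m2w(m,[[-66,28,z],[66,28,z],[66,12,z],[-66,12,z]])
bd=m2w(m,[[-110,45,10],[110,45,10],[110,-101,10],[-110,-101,10]])
for c,bx in(('top',(195,115,285,230)),('side',(175,165,305,255))):
    k=6 if c=='side' else 5
    cv2.imwrite(f'pics/{c}1.png',crop(P[c],*bx,k,'',[(bd,(0,255,0)),(g(52),(0,0,255)),(m2w(m,[[-80,0,52],[-80,1,52]]),(0,0,255))]))
np.save('m.npy',m)
E
```

```text
((555.5394897460938, -30.93077850341797), (218.43814086914062, 145.2331085205078), 2.074911594390869)
mould [ 5.54525718e+02 -2.94913689e+00  3.62140387e-02]
ear [[474.57817081  -5.84562679  52.        ]] [[227.28618357 206.69461931]]
top [([121, 203, 8, 7, 45], [124.5, 206.2])]
side [([167, 248, 12, 21, 156], [171.7, 258.5])]
```

View pics/top1.png

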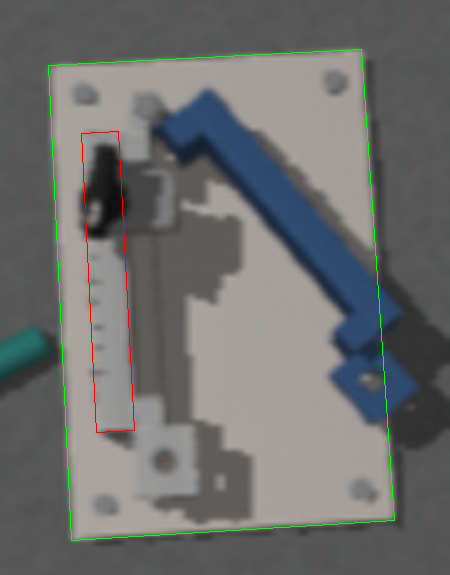

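View pics/side1.png

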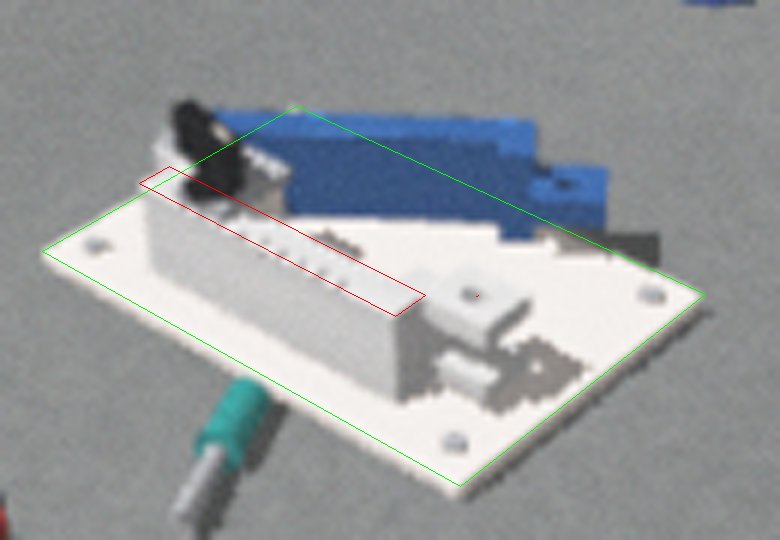

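The mould fit lies on the board and hole edges in both views to about 1 px. Next: knob position and angle, swing and pin.

```bash
cat > fit.py <<'E'
from h import *
from scipy.optimize import minimize
def boxes(x0,x1,y0,y1,z0,z1): return np.array([[x,y,z] for x in(x0,x1) for y in(y0,y1) for z in(z0,z1)],float)
K=8
def sil(p,polys,bx):
    u0,v0,u1,v1=bx;M=np.zeros(((v1-v0)*K,(u1-u0)*K),np.uint8)
    for X in polys: cv2.fillConvexPoly(M,cv2.convexHull(np.int32(np.round((proj(p,X)-[u0,v0]+.5)*K))),1)
    return M
def fit(P,masks,bxs,model,x0,sc):
    T={c:cv2.resize(masks[c][bxs[c][1]:bxs[c][3],bxs[c][0]:bxs[c][2]].astype(np.float32),None,fx=K,fy=K,interpolation=cv2.INTER_LINEAR)>.5 for c in P}
    def cost(q):
        s=0
        for c in P:
            S=sil(P[c],model(q*sc),bxs[c])>0
            s+=1-(S&T[c]).sum()/(S|T[c]).sum()
        return s
    best=None
    for dz in np.linspace(-2,2,9):
        q0=x0/sc;q0=q0.copy();q0[-1]+=dz
        r=minimize(cost,q0,method='Nelder-Mead',options=dict(initial_simplex=np.vstack([q0]+[q0+e for e in np.eye(len(q0))])))
        if best is None or r.fun<best.fun:best=r
    return best.x*sc,best.fun
E
python3 - <<'E'
from fit import *
P={c:vision.capture(c) for c in('top','side')};m=np.load('m.npy')
bx={'top':(195,115,300,230),'side':(175,165,305,255)}
V={c:P[c]['color'].max(2) for c in P}
mk={}
for c in P:
    k=(V[c]<60).astype(np.uint8)
    box={'top':(208,140,222,164),'side':(200,178,222,202)}[c]
    z=np.zeros_like(k);z[box[1]:box[3],box[0]:box[2]]=k[box[1]:box[3],box[0]:box[2]]
    mk[c]=cv2.morphologyEx(z,cv2.MORPH_CLOSE,np.ones((3,3)));print(c,mk[c].sum())
def knob(q):
    B=boxes(-19,19,-5,5,67,89);B2=boxes(-5,5,-5,5,59,67)
    return [m2w([*m2w(m,[q[0],q[1],0])[0,:2],m[2]+q[2]],b) for b in (B,B2)]
q,f=fit(P,mk,bx,knob,np.array([40,18,0.]),np.array([5,5,.2]));print('knob mould xy ang',q,f,'world',m2w(m,[q[0],q[1],82]))
bm={}
for c in P:
    h=cv2.cvtColor(P[c]['color'],cv2.COLOR_RGB2HSV);b=cv2.inRange(h,(100,130,30),(125,255,255))
    z=np.zeros_like(b);a=bx[c];z[a[1]:a[3],a[0]:a[2]]=b[a[1]:a[3],a[0]:a[2]]
    n,l,st,_=cv2.connectedComponentsWithStats(z);bm[c]=(l==1+st[1:,4].argmax())
def blue(s): return [m2w(m,sw(s[0],b)) for b in (boxes(-66,66,-28,-12,10,52),boxes(-93,-66,-13,13,28,40),boxes(50,66,-28,0,10,52))]
s,f2=fit({'top':P['top']},bm,bx,blue,np.array([.6]),np.array([.1]));print('swing',s,f2)
pt=tri([P['top'],P['side']],[[124.5,206.2],[171.7,258.5]],[475,195,70.]);print('pin head mid',pt.x,pt.fun, 'z=83 via top px',onz(P['top'],[124.5,206.2],80))
print('pf',m2w(m,sw(s[0],[-45,-28,40])))
im=[]
for c,k in(('top',5),('side',4)):
    pl=[(X[[0,4,6,2]],(0,255,0)) for X in knob(q)[:1]]+[(X[[1,5,7,3]],(0,0,255)) for X in knob(q)[:1]]+[(X[[1,5,7,3]],(0,255,255)) for X in blue(s)]
    im.append(crop(P[c],*bx[c],k,'',pl))
H=max(i.shape[0] for i in im);im=[cv2.copyMakeBorder(i,0,H-i.shape[0],0,0,0) for i in im]
o=np.hstack(im);print(o.shape);f=min(1,800/o.shape[1],600/o.shape[0]);cv2.imwrite('pics/fit1.png',cv2.resize(o,None,fx=f,fy=f))
E
```

```text
top 104
side 105
knob mould xy ang [32.7545941  18.64708924 -0.35726184] 0.7259155170634327 world [[586.58369779  16.87164315  82.        ]]
swing [0.6328125] 0.27242580935251803
pin head mid [478.8267526  206.62029297  67.20407342] [ 0.52261761  0.52183134 -0.6171838  -0.12234133] z=83 via top px [[478.88665029 203.65338173  80.        ]]
pf [[552.92660139 -97.20833731  40.        ]]
(575, 1045, 3)
```

View pics/fit1.png

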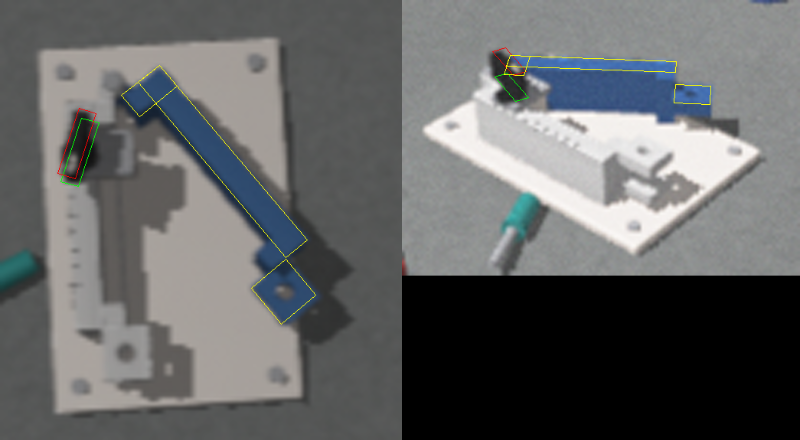

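Overlays match: swing ≈ 0.63, and the wing lies 0.36 rad clockwise of the seam at mould (33, 19). The pin is at about (479, 206).

```bash
cat > go.py <<'E'
from h import *
import sys
def to(x,y,z,yaw=None):
    o=get_obs();R=cv2.Rodrigues(np.asarray(o['tool_rot']))[0];d=R.T@(np.array([x,y,z])-o['tool_pos'])
    yw=np.degrees(np.arctan2(R[1,0],R[0,0]))
    t=None if yaw is None else -((yaw-yw+180)%360-180)
    print('t',round(o['time_s'],2),'pos',o['tool_pos'].round(1),'yaw',round(yw,1),'tilt',R[:,2].round(3),'F',np.round(o['contact_force'],1),'M',np.round(o['ft_torque'],2),'w',round(o['gripper_width'],3),'ff',np.round(o['finger_force'],1))
    print('tool d',d.round(1),'turn',t)
if __name__=='__main__': to(*map(float,sys.argv[1:]))
E
python3 go.py 586.6 16.9 150 161.6
```

```text
t 1.8 pos [ 279.6 -559.   226.7] yaw 26.6 tilt [ 0. -0. -1.] F [-0.4 -0.3  0.2] M [ 0.03  0.01 -0.02] w 0.999 ff 0.0
tool d [ 532.2 -377.8   76.7] turn -135.03308790957476
```

>>> send_rows --motion '[[[44.3,-31.5,3],[44.3,-31.5,3]]]'

```text
validation failed for argument at $.mo...
```

>>> send_rows --motion '[[[44.3,-31.5,0,0],[44.3,-31.5,0,0],[44.3,-31.5,0,0],[44.3,-31.5,0,0],[44.3,-31.5,0,0],[44.3,-31.5,0,0],[44.3,-31.5,0,0],[44.3,-31.5,0,0],[44.3,-31.5,0,0],[44.3,-31.5,0,0],[44.3,-31.5,0,0],[44.3,-31.5,0,0]]]'

```text
time_s: 3.3
tool_pos: [586.7, 18.3, 226.9]
tool_rot: [3.057, 0.721, 0.001]
contact_force: [1.2, -1.7, -0.4]
gripper_width: 1.0
finger_force: 0.0
```

>>> send_rows --motion '[[[0,0,0,-10.4],[0,0,0,-10.4],[0,0,0,-10.4],[0,0,0,-10.4],[0,0,0,-10.4],[0,0,0,-10.4],[0,0,0,-10.4],[0,0,0,-10.4],[0,0,0,-10.4],[0,0,0,-10.4],[0,0,0,-10.4],[0,0,0,-10.4]]]' --fingers -0.1

```text
time_s: 4.8
tool_pos: [586.0, 16.7, 226.8]
tool_rot: [0.768, 3.046, -0.0]
contact_force: [-0.4, -0.3, 0.3]
gripper_width: 0.549
finger_force: 0.0
```

```bash
python3 go.py 586.6 16.9 110 161.6; python3 -c "
from h import *;print(get_obs()['joint_pos'])"
```

```text
t 4.8 pos [586.   16.7 226.8] yaw 151.7 tilt [ 0. -0. -1.] F [-0.4 -0.3  0.3] M [ 0.05 -0.19  0.06] w 0.549 ff 0.0
tool d [ -0.4   0.5 116.8] turn -9.907141841909663
[ 0.37909034  0.47072924 -0.71988405  1.62673967  0.33096803  1.16980678
  0.65917121]
```

>>> send_rows --motion '[[[-0.4,0.5,30,-9.9],[0,0,45,0],[0,0,35,0],[0,0,6.8,0],[0,0,0,0]]]' --fingers 0.3

```text
time_s: 5.42
tool_pos: [586.9, 17.3, 110.5]
tool_rot: [0.511, 3.099, 0.0]
contact_force: [-0.2, 0.1, -0.1]
gripper_width: 0.349
finger_force: 0.0
```

```bash
python3 - <<'E'
from h import *
p=vision.capture('side');q=vision.capture('top');m=np.load('m.npy')
o=get_obs();t=o['tool_pos']
a=crop(p,180,130,260,220,6,'',[(np.array([t,t-[0,0,-20]]),(0,255,0))]);b=crop(q,180,120,240,200,5,'')
b=cv2.copyMakeBorder(b,0,540-b.shape[0],0,0,0);cv2.imwrite('pics/k1.png',np.hstack([a,b]))
E
python3 go.py 586.6 16.9 67 161.6
```

```text
t 5.53 pos [587.6  17.4 111.5] yaw 161.3 tilt [ 0.002  0.    -1.   ] F [0.2 0.8 0.2] M [ 0.1  -0.17  0.07] w 0.351 ff 0.0
tool d [ 0.9 -0.9 44.5] turn -0.3339208058735039
```

View pics/k1.png

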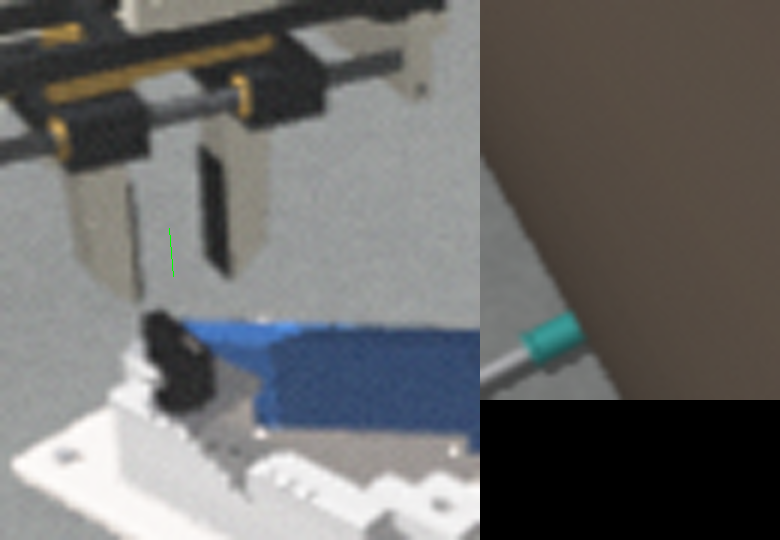

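The fingers straddle the wing in the side view (tips at about (138,300) and (230,278), wing at (180,360)). Going down and gripping.

>>> send_rows --motion '[[[0,0,22,0],[0,0,14,0],[0,0,7,0],[0,0,0,0],[0,0,0,0]]]'

```text
time_s: 6.15
tool_pos: [587.0, 17.3, 67.5]
tool_rot: [0.511, 3.099, 0.0]
contact_force: [0.5, 0.3, -0.4]
gripper_width: 0.351
finger_force: 0.0
```

>>> send_rows --motion '[[[0,0,0,0],[0,0,0,0],[0,0,0,0],[0,0,0,0],[0,0,0,0]]]' --fingers 1

```text
time_s: 6.78
tool_pos: [586.8, 17.8, 67.1]
tool_rot: [0.51, 3.099, 0.001]
contact_force: [1.1, 2.7, 1.1]
gripper_width: 0.106
finger_force: 29.8
```

```bash
python3 go.py 586.6 16.9 67 161.6
```

```text
t 6.78 pos [586.8  17.8  67.1] yaw 161.3 tilt [ 0.001  0.001 -1.   ] F [1.1 2.7 1.1] M [ 0.94 -0.33  0.01] w 0.106 ff 29.8
tool d [-0.1 -0.9  0.1] turn -0.3060211844202172
```

>>> send_rows --motion '[[[0,0,0,5],[0,0,0,5],[0,0,0,5],[0,0,0,5],[0,0,0,5],[0,0,0,5],[0,0,0,0]]]'

```text
time_s: 7.65
tool_pos: [586.6, 17.8, 66.9]
tool_rot: [-1.294, -2.862, -0.001]
contact_force: [1.8, 4.5, 0.6]
gripper_width: 0.106
finger_force: 29.9
```

```bash
python3 go.py 586.6 16.9 67 161.6
```

```text
t 7.65 pos [586.6  17.8  66.9] yaw 131.3 tilt [ 0.     0.001 -1.   ] F [1.8 4.5 0.6] M [ 1.1  -0.34 -0.04] w 0.106 ff 29.9
tool d [-0.7 -0.6 -0.1] turn -30.268465395074912
```

>>> send_rows --motion '[[[0.8,0.7,0,5],[0,0,0,5],[0,0,0,5],[0,0,0,5],[0,0,0,5],[0,0,0,5],[0,0,0,0]]]'

```text
time_s: 8.52
tool_pos: [586.4, 17.9, 66.8]
tool_rot: [1.989, 2.431, -0.001]
contact_force: [0.1, 2.0, -2.0]
gripper_width: 0.111
finger_force: 30.2
```

```bash
python3 go.py 586.6 16.9 67 161.6
```

```text
t 8.53 pos [586.4  17.9  66.8] yaw 101.4 tilt [-0.    -0.001 -1.   ] F [ 0.1  2.  -2. ] M [ 0.4  -0.32  0.38] w 0.111 ff 30.2
tool d [-1.  -0.  -0.2] turn -60.171628361164494
```

>>> send_rows --motion '[[[0,0,0,4],[0,0,0,4],[0,0,0,4],[0,0,0,0]]]'

```text
time_s: 9.02
tool_pos: [586.4, 17.9, 66.8]
tool_rot: [2.231, 2.212, -0.001]
contact_force: [0.8, 1.8, -0.9]
gripper_width: 0.136
finger_force: 36.5
```

```bash
python3 go.py 586.6 16.9 67 161.6
```

```text
t 9.03 pos [586.4  17.9  66.8] yaw 89.5 tilt [-0.    -0.001 -1.   ] F [ 0.8  1.8 -0.9] M [ 0.12 -0.25  0.89] w 0.136 ff 36.5
tool d [-1.   0.2 -0.2] turn -72.09596164932191
```

The pads opened as the turn went on, so the wing is on its end stop. Release and check.

>>> send_rows --motion '[[[0,0,0,0],[0,0,0,0],[0,0,0,0],[0,0,-20,0],[0,0,-40,0],[0,0,-40,0],[0,0,0,0]]]' --fingers 0.2

```text
time_s: 9.9
tool_pos: [588.6, 18.4, 170.3]
tool_rot: [2.233, 2.204, 0.007]
contact_force: [-0.8, 0.2, -0.4]
gripper_width: 0.403
finger_force: 0.0
```

Run:
```python
from h import *
from go import to
m=np.load('m.npy')
for off in(-75,): print(m2w(m,sw(.633,[-40,off,28])))
w=m2w(m,sw(.633,[-40,-75,110]))[0]
to(*w,2.07+36.3)
p=vision.capture('side');cv2.imwrite('pics/k2.png',crop(p,180,150,310,240,6,''))
```

```text
[[ 586.02371763 -130.98357364   28.        ]]
t 9.9 pos [588.6  18.4 170.3] yaw 89.3 tilt [ 0.006  0.    -1.   ] F [-0.8  0.2 -0.4] M [ 0.01 -0.11 -0.02] w 0.403 ff 0.0
tool d [-149.5   -1.    60.2] turn 50.89861891248319
```

View pics/k2.png

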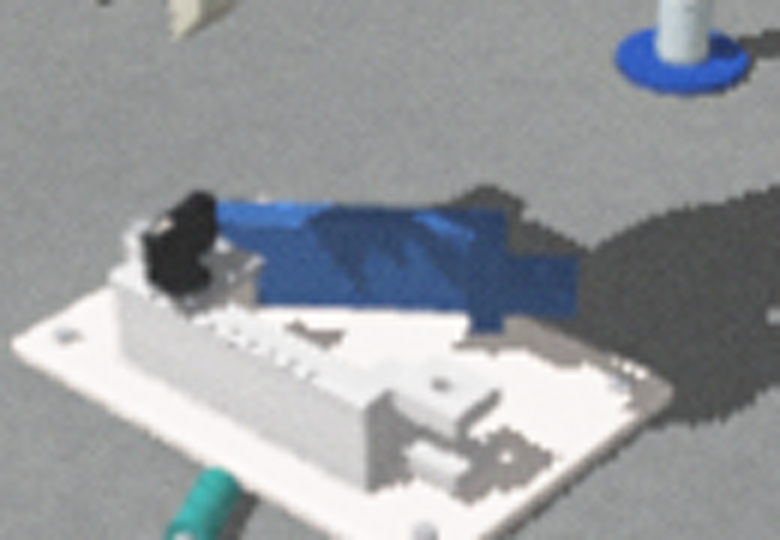

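The wing at about (182,245) now lies across the mould, turned well clockwise, and the stop hasn't moved. Going outside the blue half.

>>> send_rows --motion '[[[-50,0,0,0],[-50,0,0,0],[-49.5,-1,0,0],[0,0,10,10.2],[0,0,15,10.2],[0,0,15,10.2],[0,0,15,10.2],[0,0,5,10.2],[0,0,0,0]]]' --fingers 1

```text
time_s: 11.08
tool_pos: [582.5, -131.1, 105.3]
tool_rot: [-2.966, -1.032, 0.005]
contact_force: [-0.4, -0.1, -0.1]
gripper_width: 0.01
finger_force: 0.0
```

```bash
python3 go.py 586 -131 29 38.4
```

```text
t 11.07 pos [ 582.5 -131.1  105.3] yaw 38.3 tilt [-0.003 -0.    -1.   ] F [-0.4 -0.1 -0.1] M [-0.06  0.01 -0.  ] w 0.01 ff 0.0
tool d [ 3.1  2.2 76.3] turn -0.05202920973610503
```

>>> send_rows --motion '[[[3,2,25,0],[0,0,25,0],[0,0,20,0],[0,0,6,0],[0,0,0,0],[0,-10,0,0],[0,-8,0,0],[0,-5,0,0],[0,0,0,0]]]'

```text
time_s: 12.2
tool_pos: [572.9, -112.4, 31.2]
tool_rot: [2.967, 1.031, 0.0]
contact_force: [0.7, -0.8, -0.2]
gripper_width: 0.002
finger_force: 0.0
```

Run:
```python
from h import *
from go import to
m=np.load('m.npy');to(*m2w(m,sw(.633,[-40,-47,29]))[0],38.4)
```

```text
t 12.2 pos [ 572.9 -112.4   31.2] yaw 38.3 tilt [ 0.  0. -1.] F [ 0.7 -0.8 -0.2] M [-0.03  0.02  0.02] w 0.002 ff 0.0
tool d [-1.2 -5.3  2.2] turn -0.07464028139344236
```

Near contact; now the arc.

>>> send_rows --motion '[[[-1,-5,2,0],[-3.7,-10.3,0,5],[-3.7,-10.3,0,5],[-3.7,-10.3,0,5],[-3.7,-10.3,0,5],[-3.7,-10.3,0,5],[0,0,0,0]]]'

```text
time_s: 13.08
tool_pos: [528.3, -72.7, 28.8]
tool_rot: [-3.12, -0.365, 0.001]
contact_force: [-0.1, -0.3, 0.9]
gripper_width: 0.008
finger_force: 0.0
```

Run:
```python
from h import *
from go import to
m=np.load('m.npy');to(*m2w(m,sw(0,[-40,-47,29]))[0],2.07)
p=vision.capture('side');cv2.imwrite('pics/s1.png',crop(p,180,150,310,240,6,''))
```

```text
t 13.07 pos [528.3 -72.7  28.8] yaw 13.4 tilt [-0.001  0.    -1.   ] F [-0.1 -0.3  0.9] M [-0.05 -0.03  0.01] w 0.008 ff 0.0
tool d [ -6.8 -23.5  -0.2] turn 11.29188176067376
```

View pics/s1.png

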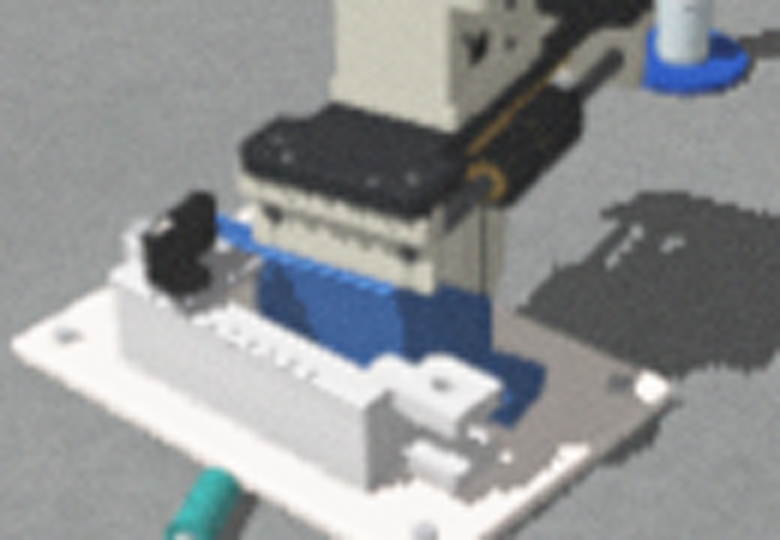

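The tool is pushing the blue half nearly shut (tongue at (520,385) entering the fork); finishing the arc.

>>> send_rows --motion '[[[-3.7,-10.3,0,5],[-3.7,-10.3,0,5],[-0.5,-3,0,1.3],[0,-2,0,0],[0,0,0,0]]]'

```text
time_s: 13.75
tool_pos: [517.1, -50.2, 28.9]
tool_rot: [3.141, 0.055, 0.0]
contact_force: [0.4, -1.9, -0.7]
gripper_width: 0.001
finger_force: 0.8
```

Run:
```python
from h import *
from go import to
m=np.load('m.npy');to(*m2w(m,sw(0,[-40,-47,29]))[0],2.07)
```

```text
t 13.75 pos [517.1 -50.2  28.9] yaw 2.0 tilt [ 0. -0. -1.] F [ 0.4 -1.9 -0.7] M [-0.29  0.11  0.03] w 0.001 ff 0.8
tool d [-0.9  1.1 -0.1] turn -0.04611050892506796
```

>>> send_rows --motion '[[[0,-1.5,0,0],[0,-1.5,0,0],[0,0,0,0]]]'

```text
time_s: 14.12
tool_pos: [517.0, -50.0, 29.0]
tool_rot: [3.138, 0.05, 0.001]
contact_force: [0.2, -10.6, -1.1]
gripper_width: 0.004
finger_force: 5.6
```

>>> send_rows --motion '[[[0,-1.5,0,0],[0,-1.5,0,0],[0,0,0,0]]]'

```text
time_s: 14.5
tool_pos: [516.9, -49.8, 29.0]
tool_rot: [3.136, 0.046, 0.001]
contact_force: [1.0, -20.0, -1.2]
gripper_width: 0.006
finger_force: 10.1
```

Solid stop: 20 N with no further travel, so it's shut. Retract and go to the pin.

>>> send_rows --motion '[[[0,0,0,0],[0,6,0,0],[0,15,0,0],[0,10,-20,0],[0,0,-50,0],[0,0,-50,0],[0,0,-30,0],[0,0,0,0]]]'

```text
time_s: 15.5
tool_pos: [519.4, -74.9, 181.4]
tool_rot: [-3.141, -0.055, -0.008]
contact_force: [0.3, -0.6, 0.2]
gripper_width: 0.011
finger_force: 0.0
```

Run:
```python
from fit import *
from go import to
P={c:vision.capture(c) for c in('top','side')};m=np.load('m.npy')
bx={'top':(105,190,145,225),'side':(155,240,190,275)}
mk={c:cv2.inRange(cv2.cvtColor(P[c]['color'],cv2.COLOR_RGB2HSV),(0,150,50),(8,255,255))>0 for c in P}
t=np.linspace(0,6.28,16)
cyl=lambda x,y,r,a,b:np.array([[x+r*np.cos(u),y+r*np.sin(u),z] for u in t for z in(a,b)])
mod=lambda q:[cyl(q[0],q[1],8,50,83),cyl(q[0],q[1],9,47,50)]
for cs in(['top','side'],['top'],['side']):
    q,f=fit({c:P[c] for c in cs},mk,bx,mod,np.array([478.,206]),np.array([4.,4]));print(cs,q,f)
    if len(cs)==2:g=q
# ear hole dark centre refinement in top
b=cv2.inRange(cv2.cvtColor(P['top']['color'],cv2.COLOR_RGB2HSV),(100,130,30),(125,255,255))>0
bb={'top':(195,115,300,230)}
z=np.zeros_like(b);z[115:230,195:300]=b[115:230,195:300]
blue=lambda s:[m2w(m,sw(s[0],k)) for k in(boxes(-66,66,-28,-12,10,52),)]
print('swing',fit({'top':P['top']},{'top':z},bb,blue,np.array([.05]),np.array([.05])))
to(g[0],g[1],160,2.07)
```

```text
['top', 'side'] [479.77541165 204.36683437] 0.4712788586166824
['top'] [478.62646484 203.53881836] 0.2729500163345312
['side'] [481.00390625 204.2265625 ] 0.18439024390243908
swing (array([-0.05]), np.float64(1.0))
t 15.6 pos [517.5 -74.7 178.6] yaw 2.0 tilt [-0.  0. -1.] F [ 0.2  0.3 -0.1] M [0.05 0.06 0.02] w 0.007 ff 0.0
tool d [ -28.  -280.2   18.7] turn -0.0817848232721019
```

>>> send_rows --motion '[[[-5.6,-56,0,0],[-5.6,-56,0,0],[-5.6,-56,0,0],[-5.6,-56,0,0],[-5.6,-56,0,0],[0,0,30,0],[0,0,25,0],[0,0,0,0]]]' --fingers 0.1

```text
time_s: 16.6
tool_pos: [478.0, 203.3, 121.2]
tool_rot: [3.138, 0.055, -0.009]
contact_force: [0.0, 0.2, 0.4]
gripper_width: 0.45
finger_force: 0.0
```

Run:
```python
from fit import *
from go import to
to(479.8,204.4,60,2.07)
p=vision.capture('top');s=vision.capture('side');m=np.load('m.npy')
b=cv2.inRange(cv2.cvtColor(p['color'],cv2.COLOR_RGB2HSV),(100,130,30),(125,255,255))>0
bb={'top':(195,115,300,230)}
z=np.zeros_like(b);z[115:230,195:300]=b[115:230,195:300]
blue=lambda s:[m2w(m,sw(s[0],k)) for k in(boxes(-66,66,-28,-12,10,52),)]
print('swing',z.sum(),fit({'top':p},{'top':z},bb,blue,np.array([.05]),np.array([.05])))
a=crop(s,140,190,215,280,5,'');c=crop(p,195,115,280,225,5,'',[(m2w(m,[[-66,-28,52],[66,-28,52],[66,28,52],[-66,28,52]]),(0,0,255)),(m2w(m,[[-80+5*np.cos(u),5*np.sin(u),52] for u in np.linspace(0,6,20)]),(0,255,0))])
H=max(a.shape[0],c.shape[0]);cv2.imwrite('pics/pin1.png',np.hstack([cv2.copyMakeBorder(i,0,H-i.shape[0],0,0,0) for i in(a,c)]))
```

```text
t 16.6 pos [478.  203.3 121.2] yaw 2.0 tilt [-0.006 -0.003 -1.   ] F [0.  0.2 0.4] M [0.06 0.03 0.01] w 0.45 ff 0.0
tool d [ 2.1 -1.2 61.1] turn -0.06507526862952773
swing 390 (array([-0.00859375]), np.float64(0.3019015205920005))
```

View pics/pin1.png

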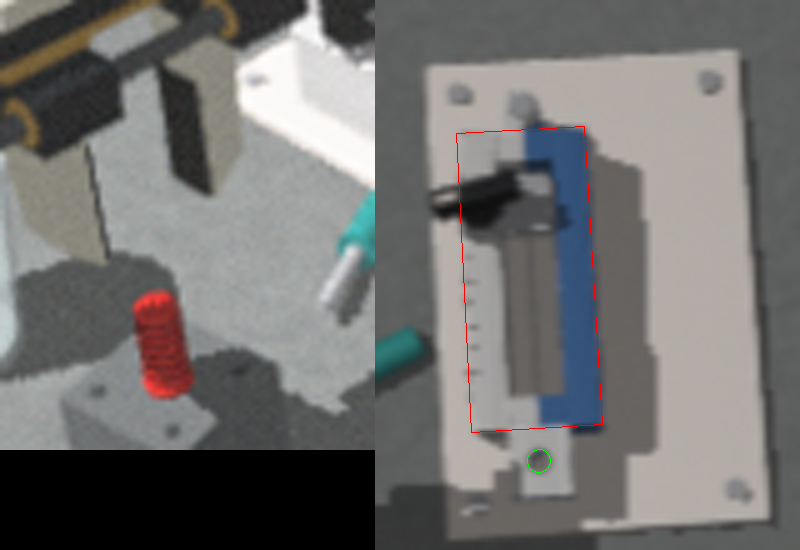

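Right side: the mould is shut (swing ≈ 0), the overlay hole matches at (540,461) and the knob lies across. Left side: the fingers straddle the red pin. Descending to grip it.

>>> send_rows --motion '[[[1,-1,25,0],[0,0,22,0],[0,0,14,0],[0,0,0,0],[0,0,0,0]]]'

```text
time_s: 17.32
tool_pos: [481.7, 205.6, 63.7]
tool_rot: [-3.141, -0.054, -0.002]
contact_force: [0.4, 0.0, -0.5]
gripper_width: 0.447
finger_force: 0.0
```

>>> send_rows --motion '[[[0,0,0,0],[0,0,0,0],[0,0,0,0],[0,0,0,0],[0,0,0,0],[0,0,0,0]]]' --fingers 1

```text
time_s: 18.08
tool_pos: [481.3, 205.4, 63.1]
tool_rot: [-3.141, -0.054, -0.0]
contact_force: [-0.5, -0.6, 3.2]
gripper_width: 0.167
finger_force: 30.0
```

```bash
python3 go.py 479.8 204.4 60 2.07
```

```text
t 18.07 pos [481.3 205.4  63.1] yaw 2.0 tilt [ 0.  0. -1.] F [-0.5 -0.6  3.2] M [ 0.01  0.13 -0.05] w 0.167 ff 30.0
tool d [-1.5  1.   3.1] turn -0.10115034566584313
```

>>> send_rows --motion '[[[0,0,-35,0],[0,0,-40,0],[0,0,0,0],[-3,50,0,0],[-3,50,0,0],[-3,50,0,0],[-3,50,0,0],[0,10,0,0],[0,0,0,0],[0,0,0,0]]]'

```text
time_s: 19.32
tool_pos: [476.3, -3.3, 137.6]
tool_rot: [-3.14, -0.057, 0.001]
contact_force: [-0.3, 0.1, -0.4]
gripper_width: 0.163
finger_force: 29.9
```

Run:
```python
from fit import *
from go import to
m=np.load('m.npy');e=m2w(m,[-80,0,52])[0]
to(476,-5,123,2.07)
P={c:vision.capture(c) for c in('side','top')}
o=get_obs();t=o['tool_pos'];s=P['side']
h=cv2.cvtColor(s['color'],cv2.COLOR_RGB2HSV);r=cv2.inRange(h,(0,150,50),(8,255,255))
n,l,st,ce=cv2.connectedComponentsWithStats(r);print([(st[i].tolist(),ce[i].round(1).tolist()) for i in range(1,n) if st[i][4]>10])
print('tip predicted px',proj(s,[t[0]-1.5,t[1],t[2]-56]),'ear px',proj(s,e))
u,v=proj(s,e)[0].astype(int)
k=crop(s,u-40,v-50,u+40,v+30,7,'',[(np.array([[t[0]-1.5,t[1],t[2]-16],[t[0]-1.5,t[1],t[2]-56]]),(0,255,0))]);cv2.imwrite('pics/ins.png',k)
```

```text
t 19.32 pos [476.3  -3.3 137.6] yaw 2.1 tilt [-0.     0.001 -1.   ] F [-0.3  0.1 -0.4] M [0.06 0.   0.02] w 0.163 ff 29.9
tool d [-0.4  1.7 14.6] turn 0.020402772986784612
[([250, 170, 7, 18, 43], [254.4, 180.6])]
tip predicted px [[253.2321793  202.55300662]] ear px [[254.17354477 213.72684827]]
```

View pics/ins.png

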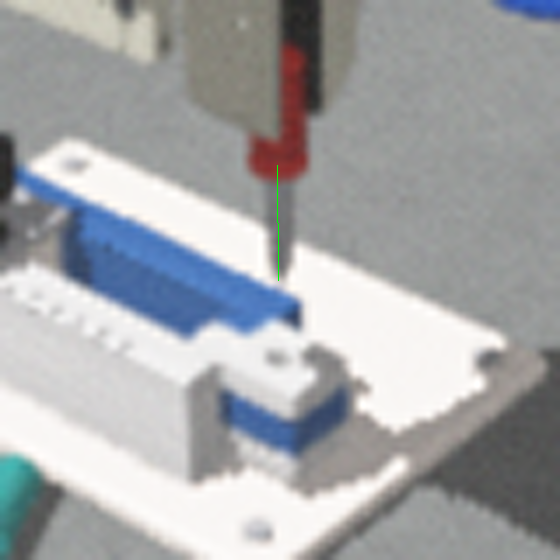

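Side view: the pin is held upright with its tip at crop (281,280) and the ear hole is at (278,356). The same camera gives the relative offset.

Run:
```python
from h import *
m=np.load('m.npy');e=m2w(m,[-80,0,52])[0]
s=vision.capture('side');t=get_obs()['tool_pos'];u,v=proj(s,e)[0].astype(int)
px=lambda a,b:[a/7-.5+u-40,b/7-.5+v-50]
H=onz(s,px(278,356),52)[0];T=onz(s,px(281,280),t[2]-56)[0]
q=vision.capture('top')
print('hole side',H,'tip side',T,'hole-tip',H-T,'tcp',t,'hole top',onz(q,[541/5-.5-75+195,460/5-.5+115],52),'fit',e)
```

```text
hole side [476.98327107  -5.47137481  52.        ] tip side [474.31802559  -3.9755316   81.79507079] hole-tip [  2.66524548  -1.49584321 -29.79507079] tcp [476.35806012  -3.50079798 137.79507079] hole top [[474.97366423  -6.73987237  52.        ]] fit [474.57817081  -5.84562679  52.        ]
```

>>> send_rows --motion '[[[1.5,1.8,0,0],[0,0,15,0],[0,0,12,0],[0,0,5,0],[0,0,4,0],[0,0,0,0]]]'

```text
time_s: 20.27
tool_pos: [477.7, -6.5, 101.7]
tool_rot: [-3.141, -0.054, 0.001]
contact_force: [-0.6, 0.3, -0.4]
gripper_width: 0.163
finger_force: 29.9
```

```bash
python3 go.py 478 -5.2 68 2.07
```

```text
t 20.27 pos [477.7  -6.5 101.7] yaw 2.0 tilt [-0.001  0.    -1.   ] F [-0.6  0.3 -0.4] M [ 0.18  0.08 -0.04] w 0.163 ff 29.9
tool d [ 0.4 -1.3 33.7] turn -0.09520778764007787
```

The tip is 6 mm inside the hole with no force. Continuing.

>>> send_rows --motion '[[[0,0,4,0],[0,0,4,0],[0,0,4,0],[0,0,0,0]]]'

```text
time_s: 20.78
tool_pos: [477.7, -6.6, 89.6]
tool_rot: [3.141, 0.054, -0.001]
contact_force: [0.4, 2.4, -1.9]
gripper_width: 0.164
finger_force: 29.9
```

>>> send_rows --motion '[[[0,0,4,0],[0,0,4,0],[0,0,0,0]]]'

```text
time_s: 21.15
tool_pos: [477.7, -6.6, 81.5]
tool_rot: [3.141, 0.054, -0.001]
contact_force: [-0.1, 1.9, -2.5]
gripper_width: 0.162
finger_force: 29.9
```

>>> send_rows --motion '[[[0,-0.5,4,0],[0,0,4,0],[0,0,4,0],[0,0,0,0]]]'

```text
time_s: 21.65
tool_pos: [477.7, -6.3, 69.5]
tool_rot: [3.141, 0.054, -0.001]
contact_force: [-0.2, 1.2, -0.9]
gripper_width: 0.164
finger_force: 29.9
```

>>> send_rows --motion '[[[0,0,2,0],[0,0,1.5,0],[0,0,0,0]]]'

```text
time_s: 22.02
tool_pos: [478.4, -6.3, 67.7]
tool_rot: [3.141, 0.053, 0.002]
contact_force: [-5.2, -0.4, 20.1]
gripper_width: 0.163
finger_force: 30.0
```

Seated: 20 N reaction at the expected height. Release, lift and check.

>>> send_rows --motion '[[[0,0,0,0],[0,0,0,0]]]'

```text
time_s: 22.28
tool_pos: [478.3, -6.4, 67.7]
tool_rot: [3.141, 0.053, 0.002]
contact_force: [-5.7, -0.2, 20.0]
gripper_width: 0.164
finger_force: 30.0
```

>>> send_rows --motion '[[[0,0,0,0],[0,0,0,0],[0,0,0,0],[0,0,-15,0],[0,0,-30,0],[0,0,-20,0],[0,0,0,0],[0,0,0,0]]]' --fingers -1

```text
time_s: 23.28
tool_pos: [477.7, -6.2, 131.3]
tool_rot: [3.141, 0.054, -0.0]
contact_force: [-1.1, -0.0, -0.2]
gripper_width: 0.972
finger_force: 0.0
```

Run:
```python
from fit import *
from go import to
m=np.load('m.npy')
to(*m2w(m,[-32,0,30])[0],2.07)
P={'side':vision.capture('side')};bx={'side':(235,165,275,235)}
mk={'side':cv2.inRange(cv2.cvtColor(P['side']['color'],cv2.COLOR_RGB2HSV),(0,130,50),(8,255,255))>0}
t=np.linspace(0,6.28,16)
cyl=lambda x,y,r,a,b:np.array([[x+r*np.cos(u),y+r*np.sin(u),z] for u in t for z in(a,b)])
e=m2w(m,[-80,0,52])[0]
print(mk['side'][165:235,235:275].sum(),fit(P,mk,bx,lambda q:[cyl(e[0]+q[0]*.73,e[1]+q[0]*.68,8,q[1]+3,q[1]+36),cyl(e[0]+q[0]*.73,e[1]+q[0]*.68,9,q[1],q[1]+3)],np.array([0.,52]),np.array([3.,4])))
```

```text
t 23.27 pos [477.7  -6.2 131.3] yaw 2.0 tilt [-0. -0. -1.] F [-1.1 -0.  -0.2] M [ 0.05  0.03 -0.04] w 0.972 ff 0.0
tool d [ 44.9  -0.5 101.3] turn -0.09838889558770347
86 (array([ 1.23161459, 50.92366886]), np.float64(0.38585137246150414))
```

The pin head fits at z ≈ 51, so it is home. Now the final grip.

>>> send_rows --motion '[[[25,0,0,0],[21,0,0,0],[0,0,30,0],[0,0,30,0],[0,0,25,0],[0,0,15,0],[0,0,0,0],[0,0,0,0]]]'

```text
time_s: 24.32
tool_pos: [524.3, -4.6, 32.0]
tool_rot: [3.141, 0.054, 0.001]
contact_force: [0.3, -0.4, -0.2]
gripper_width: 1.001
finger_force: 0.0
```

>>> send_rows --motion '[[[0,0,0,0],[0,0,0,0],[0,0,0,0],[0,0,0,0],[0,0,0,0],[0,0,0,0],[0,0,0,0],[0,0,0,0]]]' --fingers 1

```text
time_s: 25.32
tool_pos: [523.9, -4.3, 31.5]
tool_rot: [-3.141, -0.054, -0.0]
contact_force: [-1.7, 2.5, 4.8]
gripper_width: 0.605
finger_force: 30.0
```

```bash
python3 go.py 523 -4 30 2.07
```

```text
t 25.32 pos [523.9  -4.3  31.5] yaw 2.0 tilt [ 0.  0. -1.] F [-1.7  2.5  4.8] M [ 0.51  0.29 -0.17] w 0.605 ff 30.0
tool d [-0.8 -0.4  1.5] turn -0.09270322370468875
```

```bash
python3 -c "
from cell import ticket;print(ticket.job_done())"
```

```text
the job is handed in; nothing more can be done
None
```

I handed the job in at about 25 s of the 72 s, and the judge returned no verdict. By my own checks the knob is tight (estimated from the picture and turn angle), the blue half is shut, the pin is home, and the gripper is still squeezing both halves at about 30 N.

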